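Lay the long brass-headed hammer in its rest

ROBOT

A 6-joint arm with a two-finger parallel gripper is mounted at the origin on the work surface. World frame = base frame: x ahead of the robot, y to its left, z up, the work surface at z = 0. Lengths are in m, angles in rad, forces in N, time in s.
With the tool pointing down it reaches from about 0.3 to 0.875 m from the base axis. Payload 6.4 kg.
Tool frame: the origin (TCP) lies midway between the tips of the shut fingers; the grasp point (between the pads) lies ctrl.grip_depth behind it (ctrl.grip_depth is the distance from the TCP to the grasp point, in m); x points along the fingers, y is the direction in which the jaws open and shut, and the axes are right-handed (so a half turn about x gives the same grasp; the last joint's range is limited). The gripper opens to 85 mm and grips with 20 to 120 N. Pads are 22 mm wide; open, the fingers measure 114 mm over their backs; the gripper's body (76 mm by 85 mm) begins 54 mm behind the grasp point. The pads swing forward as they close: fully open they stand 13 mm farther back than shut.
Start: joints at [0.97, 0.181, 1.607, -0, 1.354, -0.206], TCP at [0.221, 0.531, 0.231] pointing down, gripper open.
Joint ranges: [-2.99, 2.99], [-0.89, 2.07], [0.3, 2.58], [-1.14, 4.28], [0, 2.63], [-3.12, 3.12]. Speed limits (rad/s): [2.57, 2.57, 3.01, 3.14, 3.14, 3.14].

INTERFACE

Orientations are given as a unit quaternion [w, x, y, z].
In Python, from bench import ctrl gives the robot as it stands.
- The arm moves only by the tool carry_out, never from a script. Its argument "motion" is one flat list of numbers, 7 for each row, row after row: the turn, a rotation vector about the tool's x, y, z in degrees, then the shift along the tool's x, y, z in m, then the gripper's target within -1 to 1 (shut at 1, half-way at 0, fully open at -1). A call has 1 to 10 rows; each row shifts and turns the pose as measured when the row begins, along the tool's axes as they then stand; what a row does not reach is not made up. A row lasts 1/10 s, in which the tool goes at most 50 mm and 8.59 degrees, less where a joint would pass 70% of its speed; a pose out of reach is approached as far as the arm can. A call with a gripper value outside its range is refused whole. The fingers move at their own pace and stop on an object; the grip force is fixed at half the most. Time passes only in rows, so rows that do not move let the fingers close. It gives the time, the measured TCP pose, the force and the opening at its end, in the units of the state.
- ctrl.get_obs(): the state, without advancing time (a new reading comes with each control period).
- ctrl.camera(name): name is "side" or "top"; returns the picture (420x560x3 uint8, blue, green, red); there is no depth.
- ctrl.camera_params(name): a dict with "mtx" (3x3 intrinsics, pixels), "pose" (4x4, takes a point from camera to world coordinates). Camera axes: x right, y down, z forward; pixel columns grow to the right and rows downward; lengths in m; the calibration is good to about 2 mm. A picture is of the moment at which its call begins. camera_params takes no time and is no camera call.
- ctrl.hand_in(): hands the job in, once; it reports no verdict.
Trained networks look in the newest picture that a camera, given by its name, has taken for a name from the list of things; names that differ only in an ending like _2 or _b are one class to them, and where a whole thing is asked for, a point or a joint stands for the part that bears it (a point fixed in the world has none). Each returns a list of dicts, best first, with "conf" (0 to 1); they miss things now and then, are a little off and sometimes report something else, mostly with a low value. They report only what shows in the picture. A call takes as long as a camera call.
- ctrl.boxes_of(camera, thing): "point" ([x, y, z] in m, in the coordinates of the camera as it stood for that picture, good to about 4 mm: the middle of the surface that is visible of it).
- ctrl.trace(camera, thing): "pixels" (420x560 bool, what is visible of it).
- ctrl.landmark_of(camera, thing): "point" ([x, y, z] in m, in the coordinates of the camera as it stood for that picture, good to about 4 mm: a listed point, or the origin of a listed thing).
The state is a dict: "time_s": time; "q": joint angles; "dq": joint speeds; "joint_efforts": joint torques, N m; "eef_pos": TCP position; "eef_rot": TCP orientation; "wrist_force": force on the tool from outside, world axes, zero at the start; "torque": the same for the moment, N m; "opening": opening from 0.0 (shut) to 1.0 (fully open).
Only numpy, scipy, OpenCV 4.12 (cv2) and the standard library are available. Lean on these libraries where they do the work, as an engineer would, in place of code of your own. Each camera call takes 0.05 s, during which the arm holds its last target. There are 200 camera calls.

TASK

Pick up the larger, long-handled brass-headed hammer by its balance point, just behind the heavy head, so that it hangs level, and carry it level to the wooden hammer rest. Set it down gently, not dropped, with its head centred on the rest's wide bed and its handle in the narrow saddle, and let go; leave the small hammer where it lies.

Things in the scene. Friction and masses are not known exactly. Their poses are not given: they have to be found in the camera images.
- hammer: The larger of two like hammers, on its side, 268 mm long, 24 mm high, flat underside, 0.32-0.6 kg. Brass head 28 (x) x 56 mm (y); straight wooden handle 26 mm wide from x = -14 to -254 mm. Origin: centre of the head's underside; +x points out of the head away from the handle, y along the head, z up. It balances at x = -42 mm, on the handle 28 mm behind the head: grip across the handle there (within 20 mm).
- small_hammer: A smaller hammer of the same shape and materials, 163 mm long, head 18 x 36 mm, handle 18 mm wide, 18 mm high; loose on the bench beside the larger one, in either order. Origin: centre of the head's underside, handle along -x. To be left alone.
- rest: Fixed wooden hammer rest, base 245 x 104 x 12 mm (x -207 to 38). Two supports with flat tops 30 mm above the bench, cheeks to 52: wide bed for the head at x = 0 (40 long, 84 between cheeks), narrow saddle for the handle at x = -165 (24 long, 50 between cheeks); open between. Origin: on the bench under the wide bed's centre; +x from saddle to bed, z up. Laid hammer: axes parallel, origin at z = 30. All in mm.

How it is judged:
By the outcome, as a careful person would: the job done as asked, in the order asked, and still so for the second after the job is handed in, with the robot touching nothing.
It also fails if it takes over 48 s, if anything falls off the work surface, if the arm or the gripper's body presses on something with over 40 N, if the wrist force passes 120 N, or if a joint passes its speed limit or range.

## Working session

There is one attempt and no reset: what is moved stays moved. The work goes in short steps, Python scripts to look and compute and a tool call to move; the robot and the scene stay as the last step left them, time stands still between calls to the robot, and variables do not carry over. Pictures are saved under pics/ and viewed, about 8 in all and at most 12, crops included, and the job is handed in when it is done.

Besides the shell and the picture viewer there is one more tool, called after "Request:" as a command line: name --argument value ..., lists and objects as JSON in quotes. carry_out: Moves the arm, as the interface text tells. Its arguments: {"type":"object","properties":{"motion":{"type":"array"}},"required":["motion"]}

```bash
mkdir -p pics; cat > h.py <<'E'
import numpy as np, cv2
from bench import ctrl
def w(cam,p):
    T=np.array(ctrl.camera_params(cam)["pose"]); return (T@np.r_[p,1])[:3]
def ray(cam,uv,z):
    P=ctrl.camera_params(cam);T=np.array(P["pose"]);d=T[:3,:3]@np.linalg.inv(P["mtx"])@np.r_[uv,1];o=T[:3,3]
    return o+d*(z-o[2])/d[2]
def seg(cam,thing,z):
    out=[]
    for r in ctrl.trace(cam,thing):
        ys,xs=np.nonzero(r["pixels"])
        if len(xs)<30: continue
        c=max(cv2.findContours(r["pixels"].astype(np.uint8),0,1)[0],key=cv2.contourArea)[:,0,:]
        pts=np.array([ray(cam,p,z)[:2] for p in c])*1000
        out.append((r["conf"],len(xs),[round(float(xs.mean())),round(float(ys.mean()))],cv2.minAreaRect(pts.astype(np.float32))))
    return out
E
python3 - <<'E'
from h import *
np.set_printoptions(precision=4,suppress=True)
o=ctrl.get_obs();print(o["time_s"],o["eef_pos"],o["eef_rot"],o["opening"],ctrl.grip_depth)
for c in("top","side"):
    cv2.imwrite(f"pics/{c}1.png",ctrl.camera(c))
    print(c,ctrl.camera_params(c)["pose"])
    for t in("hammer","small_hammer","rest"):
        for r in ctrl.landmark_of(c,t): print(t,"lm",r["conf"],w(c,r["point"]))
        for r in ctrl.boxes_of(c,t): print(t,"box",r["conf"],w(c,r["point"]))
        for s in seg(c,t,{"hammer":.024,"small_hammer":.018,"rest":.012}[t]): print(t,"seg",s)
print(ctrl.get_obs()["time_s"])
E
```

```text
0.0 [0.2208 0.5303 0.2304] [ 0.6931  0.1381  0.6936 -0.1393] 1.0020835093504277 0.0187
top [[-0.0144 -0.9822  0.1875  0.4192]
 [-0.9997  0.0102 -0.0233 -0.0113]
 [ 0.0209 -0.1877 -0.982   0.7776]
 [ 0.      0.      0.      1.    ]]
hammer lm 0.89 [ 0.6075 -0.3321 -0.0034]
hammer box 0.97 [ 0.4957 -0.3116  0.0234]
hammer seg (0.87, 2718, [431, 239], ((486.66241455078125, -312.34112548828125), (62.72180938720703, 267.8122863769531), 84.67716217041016))
small_hammer lm 0.63 [ 0.6165 -0.0756  0.0043]
small_hammer box 0.94 [ 0.55   -0.0637  0.0201]
small_hammer seg (0.59, 944, [298, 212], ((541.8568115234375, -71.6998291015625), (34.44087219238281, 159.60791015625), 85.76116180419922))
rest lm 0.97 [ 0.5561  0.2074 -0.002 ]
rest box 0.9 [0.4703 0.2064 0.0142]
rest seg (0.87, 7966, [149, 257], ((470.23638916015625, 209.26229858398438), (246.65255737304688, 120.85350799560547), 1.2808910608291626))
side [[-0.9771 -0.1076  0.1838  0.395 ]
 [-0.2122  0.563  -0.7988  0.7994]
 [-0.0175 -0.8194 -0.5729  0.6458]
 [ 0.      0.      0.      1.    ]]
hammer lm 0.7 [ 0.556   0.2053 -0.0016]
hammer box 0.7 [ 0.4937 -0.3057  0.0185]
hammer box 0.17 [ 0.5385 -0.0612  0.018 ]
hammer seg (0.86, 1380, [343, 157], ((490.82861328125, -289.7485046386719), (99.05015563964844, 272.7130432128906), 81.07727813720703))
small_hammer lm 0.89 [ 0.6099 -0.0763  0.0018]
small_hammer box 0.94 [ 0.5419 -0.0616  0.0193]
small_hammer seg (0.86, 709, [307, 209], ((544.0045166015625, -55.26408767700195), (51.408451080322266, 162.74172973632812), 80.515380859375))
rest lm 0.67 [ 0.5578  0.2093 -0.0029]
rest seg (0.91, 6758, [322, 303], ((469.476806640625, 191.34506225585938), (151.15065002441406, 244.39686584472656), 88.4726791381836))
1.0
```

View pics/top1.png

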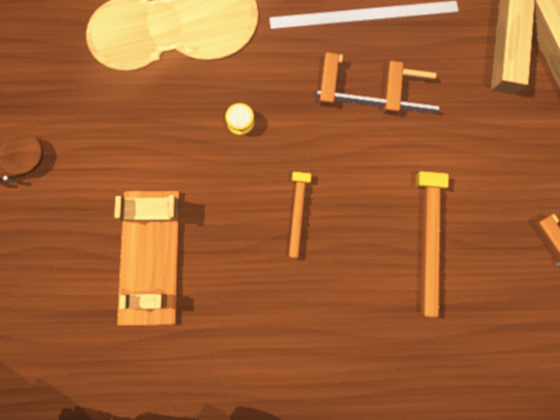

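View pics/side1.png

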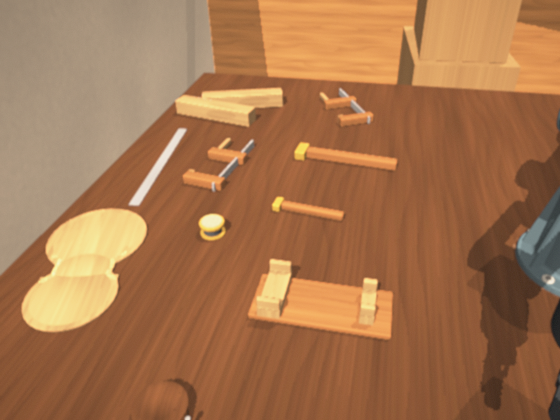

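The top view has the hammer's head at about (433,180) and its handle end at (431,316). The small hammer is near (298,212). The rest's bed is at (147,208) and its saddle at (142,301). I'll refine the poses by fitting silhouettes to both cameras.

```bash
cat > fit.py <<'E'
from h import *
from scipy.optimize import minimize
H=[(-14,14,-28,28,0,24),(-254,-14,-13,13,0,24)]
R=[(-207,38,-52,52,0,12),(-20,20,-42,42,12,30),(-20,20,-52,-42,12,52),(-20,20,42,52,12,52),(-177,-153,-25,25,12,30),(-177,-153,-35,-25,12,52),(-177,-153,25,35,12,52)]
def mask(cam,boxes,p,z0=0,S=4):
    P=ctrl.camera_params(cam);Ti=np.linalg.inv(P["pose"]);m=np.zeros((420*S,560*S),np.uint8)
    c,s=np.cos(p[2]),np.sin(p[2])
    for b in boxes:
        X=np.array([[x,y,z] for x in b[:2] for y in b[2:4] for z in b[4:]])/1000
        W=np.c_[p[0]+c*X[:,0]-s*X[:,1],p[1]+s*X[:,0]+c*X[:,1],X[:,2]+z0]
        q=W@Ti[:3,:3].T+Ti[:3,3];u=q@np.array(P["mtx"]).T;u=u[:,:2]/u[:,2:]
        cv2.fillConvexPoly(m,cv2.convexHull(np.round((u+.5)*S*16-8).astype(np.int32)),1,shift=4)
    return cv2.resize(m.astype(np.float32),(560,420),interpolation=cv2.INTER_AREA)
def fit(boxes,p0,traces,z0=0):
    p0=np.array(p0)
    f=lambda d:sum(np.abs(mask(c,boxes,p0+d,z0)-t).sum()/t.sum() for c,t in traces)
    r=minimize(f,[0,0,0],method="Nelder-Mead",options=dict(initial_simplex=[[0,0,0],[.008,0,0],[0,.008,0],[0,0,.06]],xatol=2e-4,fatol=1e-4))
    return p0+r.x,r.fun
E
python3 - <<'E'
from fit import *
for c in("top","side"): ctrl.camera(c)
for t,B,p in(("hammer",H,[.61,-.325,.1]),("rest",R,[.556,.208,.0])):
    tr=[(c,ctrl.trace(c,t)[0]["pixels"].astype(np.float32)) for c in("top","side")]
    for x in (tr[:1],tr[1:],tr): print(t,fit(B,p,x))
E
```

```text
hammer (array([ 0.60660966, -0.32896809, -0.10603572]), np.float64(0.11468624323606491))
hammer (array([ 0.60705104, -0.33184035, -0.11513183]), np.float64(0.1126384511590004))
hammer (array([ 0.60689819, -0.32924923, -0.1021334 ]), np.float64(0.23119260370731354))
rest (array([0.55401226, 0.20563086, 0.00866118]), np.float64(0.02273927815258503))
rest (array([0.55434116, 0.20471944, 0.00293906]), np.float64(0.0383601151406765))
rest (array([0.55425423, 0.20517443, 0.00449025]), np.float64(0.062090396881103516))
```

Request:
carry_out --motion '[-8.3,0,0,0,0,0,-1,-8.3,0,0,0,0,0,-1,0,0,0,0,-0.043,0.0225,-1,0,0,0,0,-0.043,0.0225,-1,0,0,0,0,-0.043,0.0225,-1,0,0,0,0,-0.043,0.0225,-1,0,0,0,0,-0.043,0.0225,-1,0,0,0,0,-0.043,0.0225,-1,0,0,0,0,-0.043,0.0225,-1,0,0,0,0,-0.043,0.0225,-1]'

```text
time_s: 2.3
eef_pos: [0.3714, 0.1655, 0.2312]
eef_rot: [0.708, 0.029, 0.705, -0.027]
wrist_force: [0.5, 0.6, 0.4]
opening: 0.994
```

Request:
carry_out --motion '[0,0,0,0,-0.044,0.022,-1,0,0,0,0,-0.044,0.022,-1,0,0,0,0,-0.044,0.022,-1,0,0,0,0,-0.044,0.022,-1,0,0,0,0,-0.044,0.022,-1,0,0,0,0,-0.044,0.022,-1,0,0,0,0,-0.044,0.022,-1,0,0,0,0,-0.044,0.022,-1,0,0,0,0,-0.044,0.022,-1,0,0,0,0,-0.044,0.022,-1]'

```text
time_s: 3.3
eef_pos: [0.5547, -0.3, 0.2349]
eef_rot: [0.711, 0.03, 0.702, -0.029]
wrist_force: [0.9, -0.3, 0.6]
opening: 1.001
```

```bash
cat > go.py <<'E'
from h import *
from scipy.spatial.transform import Rotation as Ro
def go(t,yaw):
    o=ctrl.get_obs();q=o["eef_rot"];R=Ro.from_quat([q[1],q[2],q[3],q[0]]).as_matrix()
    T=np.c_[[0,0,-1],[-np.sin(yaw),np.cos(yaw),0],[np.cos(yaw),np.sin(yaw),0]]
    print("t",round(o["time_s"],2),"pos",np.round(o["eef_pos"],4),"turn",np.round(Ro.from_matrix(R.T@T).as_rotvec(degrees=True),2),"shift",np.round(R.T@(np.array(t)-o["eef_pos"]),4),"F",np.round(o["wrist_force"],1),"M",np.round(o["torque"],2),"op",round(o["opening"],3))
E
python3 -c "
from go import *
go([.5652,-.3256,.003],-.105)"
```

```text
t 3.3 pos [ 0.5547 -0.3     0.2349] turn [ 1.21  0.8  -0.15] shift [ 0.232  -0.0252  0.0094] F [ 0.9 -0.3  0.6] M [ 0.01 -0.01 -0.02] op 1.001
```

Request:
carry_out --motion '[1.2,0.8,0,0.03,-0.025,0.009,-1,0,0,0,0.045,0,0,-1,0,0,0,0.045,0,0,-1,0,0,0,0.035,0,0,-1,0,0,0,0,0,0,-1]'

```text
time_s: 3.8
eef_pos: [0.5647, -0.3375, 0.0763]
eef_rot: [0.708, 0.039, 0.704, -0.041]
wrist_force: [-0.3, 0.9, 0.0]
opening: 0.997
```

```bash
python3 -c "
from go import *
go([.5652,-.3256,.003],-.105)
a=ctrl.camera('top')[130:340,320:540];b=ctrl.camera('side')[90:300,220:440]
cv2.imwrite('pics/c2.png',cv2.resize(np.hstack([a,b]),None,fx=1.8,fy=1.8,interpolation=2))"
```

```text
t 3.8 pos [ 0.5647 -0.3375  0.0763] turn [-0.5   0.32  0.17] shift [ 0.0733  0.0121 -0.0013] F [-0.3  0.9  0. ] M [0.02 0.08 0.01] op 0.997
```

View pics/c2.png

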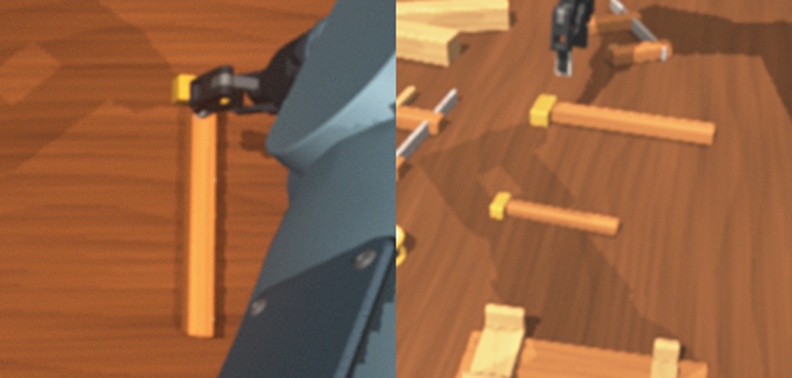

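Seen from the side, the open finger hovers above and behind the handle just behind the head. I'll check the calibration and the fits by projecting the TCP and balance point.

```bash
python3 -c "
from fit import *
out=[]
for c in('top','side'):
    im=ctrl.camera(c);P=ctrl.camera_params(c);Ti=np.linalg.inv(P['pose'])
    m=(mask(c,H,[.607,-.330,-.105])>.5).astype(np.uint8)
    cv2.drawContours(im,cv2.findContours(m,0,1)[0],-1,(0,255,0),1)
    for X,k in(((.5647,-.3375,.0763),(255,255,0)),((.5652,-.3256,.024),(0,0,255))):
        q=P['mtx']@(Ti@np.r_[X,1])[:3];u=q[:2]/q[2];print(c,u);cv2.circle(im,tuple(int(v) for v in u.round()),2,k,-1)
    s=(130,320) if c=='top' else (60,220)
    out.append(im[s[0]:s[0]+210,s[1]:s[1]+220])
cv2.imwrite('pics/c3.png',cv2.resize(np.hstack(out),None,fx=1.8,fy=1.8,interpolation=0))"
```

```text
top [453.11125086 194.41901714]
top [434.49386266 200.01369971]
side [318.01779588 129.23500838]
side [316.7168138  148.87231445]
```

View pics/c3.png

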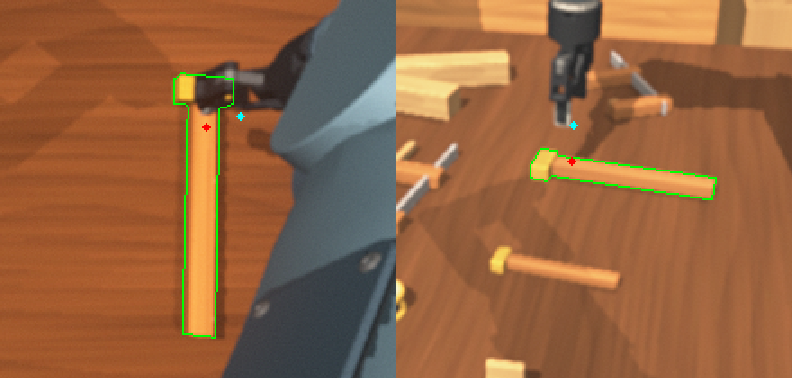

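```bash
python3 -c "
from go import *
for c in('top','side'):
    P=ctrl.camera_params(c);Ti=np.linalg.inv(P['pose'])
    for X in((.569,-.295,.089),(.569,-.285,.125),(.56,-.38,.089)):
        q=P['mtx']@(Ti@np.r_[X,1])[:3];u=q[:2]/q[2]
        s=(130,320) if c=='top' else (60,220);print(c,(u-s[::-1])*1.8+([0,0] if c=='top' else [396,0]))
go([.5652,-.3256,.003],-.105)"
```

```text
top [200.98735785 109.22363874]
top [205.53221238 100.7414382 ]
top [289.95456488 117.57439583]
side [564.87593368 129.51321772]
side [564.1023819  109.26415118]
side [580.22511288 104.60446523]
t 4.0 pos [ 0.5696 -0.341   0.0855] turn [-0.46  1.02  0.65] shift [ 0.0822  0.0157 -0.0076] F [ 0.4 -0.4 -0.1] M [-0.01 -0.02  0.01] op 0.999
```

```bash
python3 -c "
from go import *
for i in range(4): ctrl.camera('top'); go([.5652,-.3256,.003],-.105)"
```

```text
t 4.05 pos [ 0.5698 -0.3411  0.0859] turn [-0.45  1.06  0.68] shift [ 0.0826  0.0159 -0.0079] F [ 1.5 -0.6  0.6] M [ 0.   -0.05  0.05] op 1.0
t 4.1 pos [ 0.5698 -0.3411  0.0859] turn [-0.45  1.07  0.68] shift [ 0.0826  0.0158 -0.0078] F [ 0.5 -1.  -0.6] M [-0.03  0.08  0.01] op 1.001
t 4.15 pos [ 0.5696 -0.3409  0.0855] turn [-0.45  1.04  0.67] shift [ 0.0822  0.0157 -0.0076] F [-0.  -0.1  0.2] M [-0.01  0.02 -0.02] op 1.001
t 4.2 pos [ 0.5693 -0.3407  0.0851] turn [-0.45  1.01  0.64] shift [ 0.0818  0.0155 -0.0072] F [ 0.   0.1 -0.4] M [ 0.01 -0.    0.01] op 1.001
```

Request:
carry_out --motion '[-0.5,1,0.6,0.01,0.015,-0.007,-1,0,0,0,0,0,0,-1,0,0,0,0,0,0,-1,0,0,0,0.008,0,0,-1,0,0,0,0.008,0,0,-1]'

```text
time_s: 4.7
eef_pos: [0.5654, -0.3243, 0.0607]
eef_rot: [0.707, 0.035, 0.705, -0.037]
wrist_force: [0.3, -0.8, -0.2]
opening: 1.005
```

```bash
python3 -c "
from go import *
go([.5652,-.3256,.003],-.105)"
```

```text
t 4.7 pos [ 0.5654 -0.3243  0.0607] turn [0.15 0.18 0.17] shift [ 0.0577 -0.0012 -0.0003] F [ 0.3 -0.8 -0.2] M [-0.03  0.01 -0.03] op 1.005
```

Request:
carry_out --motion '[0,0,0,0.012,-0.001,0,-1,0,0,0,0.012,0,0,-1,0,0,0,0.012,0,0,-1,0,0,0,0.008,0,0,-1,0,0,0,0.004,0,0,-1,0,0,0,0,0,0,-1,0,0,0,0,0,0,-1]'

```text
time_s: 5.4
eef_pos: [0.5633, -0.3244, 0.0041]
eef_rot: [0.705, 0.037, 0.707, -0.036]
wrist_force: [0.1, -0.9, 0.0]
opening: 0.995
```

```bash
python3 -c "
from go import *
go([.5652,-.3256,.003],-.105)"
```

```text
t 5.4 pos [ 0.5633 -0.3244  0.0041] turn [ 0.11 -0.11 -0.03] shift [ 0.0011 -0.001   0.002 ] F [ 0.1 -0.9  0. ] M [0.04 0.04 0.04] op 0.995
```

Close the jaws here.

Request:
carry_out --motion '[0,0,0,0,0,0.001,1,0,0,0,0,0,0,1,0,0,0,0,0,0,1,0,0,0,0,0,0,1,0,0,0,0,0,0,1,0,0,0,0,0,0,1,0,0,0,0,0,0,1,0,0,0,0,0,0,1,0,0,0,0,0,0,1]'

```text
time_s: 6.3
eef_pos: [0.5659, -0.3252, 0.0065]
eef_rot: [0.707, 0.036, 0.706, -0.037]
wrist_force: [-0.2, 0.4, -0.7]
opening: 0.284
```

```bash
python3 -c "
from go import *
go([.5652,-.3256,.003],-.105)"
```

```text
t 6.3 pos [ 0.5659 -0.3252  0.0065] turn [0.11 0.09 0.06] shift [ 0.0035 -0.0005 -0.0006] F [-0.2  0.4 -0.7] M [ 0.15 -0.03 -0.03] op 0.284
```

Request:
carry_out --motion '[0,0,0,0,0,0,-0.2,0,0,0,0,0,0,-0.2,0,0,0,0,0,0,-0.2,0,0,0,0.004,0,0,-0.2,0,0,0,0.001,0,0,-0.2,0,0,0,0,0,0,-0.2]'

```text
time_s: 6.9
eef_pos: [0.5657, -0.3255, 0.0011]
eef_rot: [0.707, 0.036, 0.706, -0.037]
wrist_force: [0.6, 0.0, 0.3]
opening: 0.603
```

```bash
python3 -c "
from go import *
go([.5652,-.3256,.001],-.105)"
```

```text
t 6.9 pos [ 0.5657 -0.3255  0.0011] turn [0.11 0.08 0.09] shift [ 0.0001 -0.0002 -0.0005] F [0.6 0.  0.3] M [-0.01 -0.    0.  ] op 0.603
```

Request:
carry_out --motion '[0,0,0,0,0,0,1,0,0,0,0,0,0,1,0,0,0,0,0,0,1,0,0,0,0,0,0,1,0,0,0,0,0,0,1,0,0,0,0,0,0,1,0,0,0,0,0,0,1]'

```text
time_s: 7.6
eef_pos: [0.5658, -0.3252, 0.0011]
eef_rot: [0.707, 0.036, 0.706, -0.037]
wrist_force: [-1.3, 0.2, -0.3]
opening: 0.291
```

```bash
python3 -c "
from go import *
go([.5652,-.3256,.001],-.105)"
```

```text
t 7.6 pos [ 0.5658 -0.3252  0.0011] turn [0.1  0.08 0.06] shift [ 0.0001 -0.0004 -0.0005] F [-1.3  0.2 -0.3] M [ 0.08  0.03 -0.04] op 0.291
```

Gripped with TCP z at 0.0011. Lift gently.

Request:
carry_out --motion '[0,0,0,-0.006,0,0,1,0,0,0,-0.012,0,0,1,0,0,0,-0.018,0,0,1,0,0,0,-0.018,0,0,1,0,0,0,-0.018,0,0,1,0,0,0,-0.015,0,0,1,0,0,0,-0.008,0,0,1,0,0,0,0,0,0,1,0,0,0,0,0,0,1]'

```text
time_s: 8.5
eef_pos: [0.5622, -0.3223, 0.0986]
eef_rot: [0.704, 0.038, 0.709, -0.035]
wrist_force: [-0.8, 0.6, -5.0]
opening: 0.291
```

```bash
python3 -c "
from fit import *
from go import go
go([.5652,-.3256,.14],-.105)
out=[]
for c in('top','side'):
    im=ctrl.camera(c)
    z0=ctrl.get_obs()['eef_pos'][2]-.0011
    m=(mask(c,H,[.607,-.330,-.105],z0)>.5).astype(np.uint8)
    cv2.drawContours(im,cv2.findContours(m,0,1)[0],-1,(0,255,0),1)
    s=(130,320) if c=='top' else (60,220)
    out.append(im[s[0]:s[0]+210,s[1]:s[1]+220])
cv2.imwrite('pics/c4.png',cv2.resize(np.hstack(out),None,fx=1.8,fy=1.8,interpolation=0))"
```

```text
t 8.5 pos [ 0.5622 -0.3223  0.0986] turn [ 0.11 -0.39 -0.23] shift [-0.0414 -0.0028  0.003 ] F [-0.8  0.6 -5. ] M [-0.03  0.02 -0.04] op 0.291
```

View pics/c4.png

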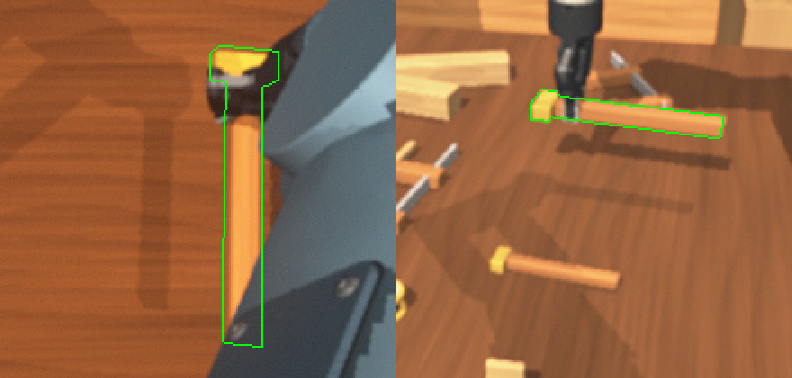

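Request:
carry_out --motion '[-1,0,0,-0.01,0.005,0,1,-1.8,0,0,-0.012,0.012,0,1,-1.8,0,0,-0.012,0.02,-0.002,1,-1.8,0,0,-0.006,0.028,-0.003,1,0,0,0,0,0.032,-0.003,1,0,0,0,0,0.032,-0.003,1,0,0,0,0,0.032,-0.003,1,0,0,0,0,0.032,-0.003,1,0,0,0,0,0.032,-0.003,1,0,0,0,0,0.032,-0.003,1]'

```text
time_s: 9.6
eef_pos: [0.5375, -0.0532, 0.1472]
eef_rot: [0.706, -0.006, 0.708, 0.011]
wrist_force: [1.3, -0.1, -5.1]
opening: 0.29
```

```bash
python3 -c "
from go import *
go([.5128,.2055,.14],.006)"
```

```text
t 9.6 pos [ 0.5375 -0.0532  0.1472] turn [ 1.05 -0.2  -0.38] shift [ 0.009   0.2592 -0.0184] F [ 1.3 -0.1 -5.1] M [ 0.05 -0.01 -0.05] op 0.29
```

Request:
carry_out --motion '[0.7,0,0,0,0.03,-0.003,1,0,0,0,0,0.032,-0.003,1,0,0,0,0,0.032,-0.003,1,0,0,0,0,0.032,-0.003,1,0,0,0,0,0.03,-0.003,1,0,0,0,0,0.026,-0.002,1,0,0,0,0,0.02,-0.001,1,0,0,0,0,0.012,0,1,0,0,0,0,0.005,0,1,0,0,0,0,0,0,1]'

```text
time_s: 10.6
eef_pos: [0.5089, 0.186, 0.1578]
eef_rot: [0.708, -0.01, 0.706, 0.016]
wrist_force: [-0.0, -0.0, -4.8]
opening: 0.293
```

```bash
python3 -c "
from go import *
go([.5128,.2055,.14],.006)"
```

```text
t 10.6 pos [0.5089 0.186  0.1578] turn [ 1.75  0.21 -0.54] shift [0.018  0.0192 0.0045] F [-0.  -0.  -4.8] M [-0.01 -0.02 -0.01] op 0.293
```

Request:
carry_out --motion '[1.5,0.2,-0.5,0.008,0.014,0.004,1,0,0,0,0.008,0.005,0,1,0,0,0,0.008,0,0,1,0,0,0,0,0,0,1,0,0,0,0,0,0,1,0,0,0,0,0,0,1]'

```text
time_s: 11.2
eef_pos: [0.5129, 0.201, 0.1327]
eef_rot: [0.707, -0.004, 0.707, 0.002]
wrist_force: [0.4, -0.2, -5.0]
opening: 0.289
```

```bash
python3 -c "
from fit import *
from go import go
go([.5128,.2055,.0311],.006)
e=np.array(ctrl.get_obs()['eef_pos'])
out=[]
for c in('top','side'):
    im=ctrl.camera(c)
    for B,p,z in((H,[e[0]+.0415,e[1]-.0005,0.006],e[2]-.0011),(R,[.5543,.2052,.006],0)):
        m=(mask(c,B,p,z)>.5).astype(np.uint8)
        cv2.drawContours(im,cv2.findContours(m,0,1)[0],-1,(0,255,0),1)
    for t in ctrl.trace(c,'hammer')[:1]:
        print(c,t['conf'],t['pixels'].sum(),fit(H,[e[0]+.0415,e[1]-.0005,0.006],[(c,t['pixels'].astype(np.float32))],e[2]-.0011))
    s=(130,60) if c=='top' else (180,210)
    out.append(im[s[0]:s[0]+220,s[1]:s[1]+220])
cv2.imwrite('pics/c5.png',cv2.resize(np.hstack(out),None,fx=1.8,fy=1.8,interpolation=0))"
```

```text
t 11.2 pos [0.5129 0.201  0.1327] turn [ 0.13 -0.05  0.11] shift [0.1016 0.0047 0.    ] F [ 0.4 -0.2 -5. ] M [-0.    0.06 -0.01] op 0.289
top 0.92 3245 (array([ 0.55471624,  0.19791737, -0.0038222 ]), np.float64(0.43482279777526855))
side 0.59 3064 (array([0.55603295, 0.19828881, 0.01422218]), np.float64(0.2893276810646057))
```

View pics/c5.png

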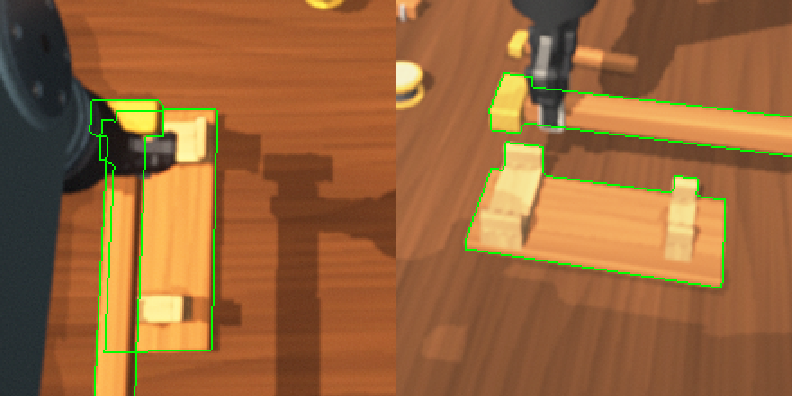

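The hammer is level and held where the model puts it, and both outlines match. Next I'll lower it to just above the cheeks.

Request:
carry_out --motion '[0,0,0,0.01,0.004,0,1,0,0,0,0.012,0,0,1,0,0,0,0.014,0,0,1,0,0,0,0.01,0,0,1,0,0,0,0.006,0,0,1,0,0,0,0,0,0,1,0,0,0,0,0,0,1,0,0,0,0,0,0,1]'

```text
time_s: 12.2
eef_pos: [0.5123, 0.2057, 0.0752]
eef_rot: [0.706, -0.004, 0.708, 0.003]
wrist_force: [-0.2, 0.3, -5.9]
opening: 0.29
```

```bash
python3 -c "
from fit import *
from go import go
go([.5128,.2055,.0311],.006)
e=np.array(ctrl.get_obs()['eef_pos'])
for c in('top','side'):
    ctrl.camera(c)
    for t in ctrl.trace(c,'hammer')[:1]:
        print(c,t['conf'],t['pixels'].sum(),fit(H,[e[0]+.0415,e[1]-.0005,0.006],[(c,t['pixels'].astype(np.float32))],e[2]-.0011))
go([.5128,.2055,.0311],.006)"
```

```text
t 12.2 pos [0.5123 0.2057 0.0752] turn [ 0.18 -0.12  0.11] shift [ 0.0441 -0.0002  0.0006] F [-0.2  0.3 -5.9] M [ 0.01 -0.04 -0.01] op 0.29
top 0.77 2840 (array([0.55377842, 0.20471224, 0.00960123]), np.float64(0.3598811626434326))
side 0.57 3107 (array([0.55438494, 0.20369787, 0.00885687]), np.float64(0.20608706772327423))
t 12.4 pos [0.5126 0.2058 0.0756] turn [ 0.18 -0.06  0.1 ] shift [ 0.0445 -0.0002  0.0003] F [ 0.1 -0.6 -6. ] M [ 0.01 -0.02 -0.02] op 0.287
```

Request:
carry_out --motion '[0,0,0,0.008,0,0,1,0,0,0,0.01,0,0,1,0,0,0,0.009,0,0,1,0,0,0,0.005,0,0,1,0,0,0,0.002,0,0,1,0,0,0,0,0,0,1,0,0,0,0,0,0,1]'

```text
time_s: 13.1
eef_pos: [0.5123, 0.2056, 0.0382]
eef_rot: [0.706, -0.004, 0.708, 0.003]
wrist_force: [0.0, 0.3, -5.0]
opening: 0.293
```

```bash
python3 -c "
from go import *
go([.5128,.2055,.0311],.006)"
```

```text
t 13.1 pos [0.5123 0.2056 0.0382] turn [ 0.17 -0.1   0.11] shift [ 0.0071 -0.0001  0.0005] F [ 0.   0.3 -5. ] M [ 0.01 -0.05  0.02] op 0.293
```

Request:
carry_out --motion '[0,0,0,0.002,0,0.0005,1,0,0,0,0.002,0,0,1,0,0,0,0.0015,0,0,1,0,0,0,0.001,0,0,1,0,0,0,0,0,0,1,0,0,0,0,0,0,1]'

```text
time_s: 13.7
eef_pos: [0.5139, 0.2058, 0.0322]
eef_rot: [0.707, -0.004, 0.707, 0.003]
wrist_force: [-0.4, 0.8, -4.5]
opening: 0.29
```

```bash
python3 -c "
from go import *
go([.5128,.2055,.0311],.006)"
```

```text
t 13.7 pos [0.5139 0.2058 0.0322] turn [0.17 0.03 0.09] shift [ 0.0011 -0.0003 -0.0011] F [-0.4  0.8 -4.5] M [-0.02 -0.01 -0.04] op 0.29
```

Request:
carry_out --motion '[0,0,0,0.001,0,-0.001,1,0,0,0,0.001,0,0,1,0,0,0,0,0,0,1]'

```text
time_s: 14.0
eef_pos: [0.513, 0.2059, 0.0313]
eef_rot: [0.707, -0.004, 0.707, 0.003]
wrist_force: [-0.3, 0.4, -5.6]
opening: 0.288
```

```bash
python3 -c "
from go import *
go([.5128,.2055,.0311],.006)"
```

```text
t 14.0 pos [0.513  0.2059 0.0313] turn [0.18 0.05 0.08] shift [ 0.0002 -0.0004 -0.0002] F [-0.3  0.4 -5.6] M [ 0.01  0.01 -0.02] op 0.288
```

Still carrying the full weight, so I'll creep down until the force changes.

Request:
carry_out --motion '[0,0,0,0.001,0,0,1,0,0,0,0.001,0,0,1,0,0,0,0,0,0,1]'

```text
time_s: 14.3
eef_pos: [0.5133, 0.206, 0.0313]
eef_rot: [0.708, -0.004, 0.707, 0.003]
wrist_force: [-0.4, -0.9, -5.5]
opening: 0.289
```

```bash
python3 -c "
from go import *
go([.5128,.2055,.0311],.006)"
```

```text
t 14.3 pos [0.5133 0.206  0.0313] turn [0.19 0.07 0.09] shift [ 0.0002 -0.0005 -0.0005] F [-0.4 -0.9 -5.5] M [ 0.   -0.01 -0.05] op 0.289
```

Request:
carry_out --motion '[0,0,0,0.002,0,0,1,0,0,0,0.001,0,0,1]'

```text
time_s: 14.5
eef_pos: [0.5135, 0.2061, 0.0311]
eef_rot: [0.707, -0.004, 0.707, 0.003]
wrist_force: [-5.0, -1.4, 4.6]
opening: 0.292
```

```bash
python3 -c "
from go import *
go([.5128,.2055,.0311],.006)
ctrl.camera('side')
go([.5128,.2055,.0311],.006)"
```

```text
t 14.5 pos [0.5135 0.2061 0.0311] turn [0.22 0.03 0.11] shift [ 0.     -0.0005 -0.0007] F [-5.  -1.4  4.6] M [-0.15  0.75 -0.11] op 0.292
t 14.55 pos [0.5135 0.2061 0.0311] turn [0.22 0.03 0.11] shift [-0.     -0.0005 -0.0007] F [-7.2 -1.7  9.5] M [-0.18  0.96 -0.02] op 0.293
```

Contact: the vertical force went from −5 N to +9 N. Release now.

Request:
carry_out --motion '[0,0,0,0,0,0,-0.3,0,0,0,0,0,0,-0.3,0,0,0,0,0,0,-0.3,0,0,0,0,0,0,-0.3,0,0,0,0,0,0,-0.3]'

```text
time_s: 15.05
eef_pos: [0.5162, 0.2065, 0.0324]
eef_rot: [0.709, -0.004, 0.705, 0.003]
wrist_force: [-0.7, -0.4, -0.1]
opening: 0.65
```

```bash
python3 -c "
from go import *
go([.5128,.2055,.0311],.006)"
```

```text
t 15.05 pos [0.5162 0.2065 0.0324] turn [0.21 0.36 0.06] shift [ 0.0013 -0.001  -0.0034] F [-0.7 -0.4 -0.1] M [-0.03 -0.04  0.03] op 0.65
```

Free. Retreat upward, then back clear of the view.

Request:
carry_out --motion '[0,0,0,-0.015,0,-0.002,-0.3,0,0,0,-0.025,0,0,-0.3,0,0,0,-0.03,0,0,-0.3,0,0,0,-0.035,0,0,-0.3,0,0,0,-0.035,0,0,-0.3,0,0,0,-0.02,0.03,-0.02,-0.3,0,0,0,0,0.04,-0.02,-0.3,0,0,0,0,0.04,-0.02,-0.3,0,0,0,0,0.04,-0.02,-0.3,0,0,0,0,0.04,-0.02,-0.3]'

```text
time_s: 16.05
eef_pos: [0.412, 0.3979, 0.2099]
eef_rot: [0.713, 0.002, 0.702, 0.001]
wrist_force: [0.6, 0.7, -0.2]
opening: 0.648
```

Request:
carry_out --motion '[0,0,0,0,0.04,-0.02,-0.3,0,0,0,0,0.04,-0.02,-0.3,0,0,0,0,0.02,-0.01,-0.3,0,0,0,0,0,0,-0.3,0,0,0,0,0,0,-0.3]'

```text
time_s: 16.55
eef_pos: [0.355, 0.5065, 0.2158]
eef_rot: [0.714, 0.0, 0.7, 0.005]
wrist_force: [-0.7, -0.1, -0.1]
opening: 0.651
```

```bash
python3 -c "
from fit import *
from go import go
go([.5128,.2055,.0311],.006)
out=[];tr=[]
for c in('top','side'):
    im=ctrl.camera(c);t=ctrl.trace(c,'hammer')[0]
    tr.append((c,t['pixels'].astype(np.float32)))
    print(c,t['conf'],t['pixels'].sum(),fit(H,[.5543,.2052,.006],tr[-1:],.03))
    for r in ctrl.landmark_of(c,'small_hammer'): print('small',r['conf'],w(c,r['point']))
    s=(130,60) if c=='top' else (180,210)
    out.append(im[s[0]:s[0]+220,s[1]:s[1]+220])
cv2.imwrite('pics/c6.png',cv2.resize(np.hstack(out),None,fx=1.8,fy=1.8,interpolation=0))"
```

```text
t 16.55 pos [0.355  0.5065 0.2158] turn [ 0.05  1.12 -0.46] shift [ 0.1853 -0.3036  0.1521] F [-0.7 -0.1 -0.1] M [ 0.02 -0.02 -0.01] op 0.651
top 0.74 2928 (array([0.55522013, 0.20483351, 0.00936238]), np.float64(0.15014514327049255))
small 0.91 [ 0.61609141 -0.07479005  0.00246368]
side 0.88 2127 (array([0.55682895, 0.2041193 , 0.01807007]), np.float64(0.6651681065559387))
small 0.9 [ 0.61004653 -0.07814025  0.00232184]
```

View pics/c6.png

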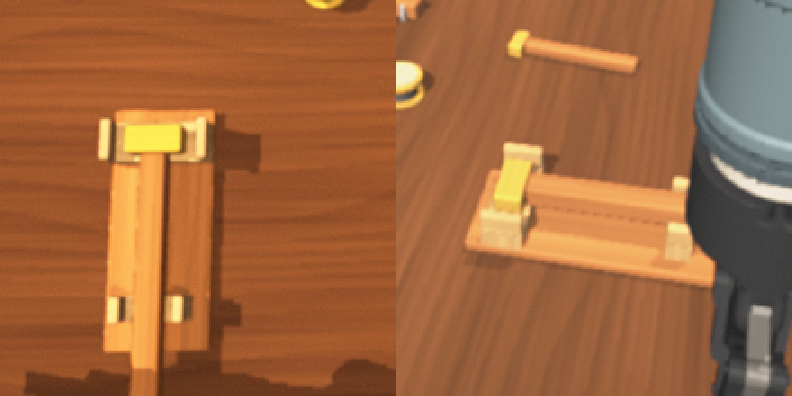

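The crop shows the head lying centred on the bed at about (153,138) and the handle in the saddle at (148,308). The small hammer is where it was. The fit puts the head within about 1 mm of the target, so I'll hand in.

```bash
python3 -c "
from bench import ctrl
print(ctrl.hand_in())"
```

```text
the job is handed in; nothing more can be done
None
```

The large hammer is on the rest, its head centred on the wide bed and its handle in the saddle. I gripped it at its balance point and carried it level. I lowered it until the force showed contact, let go, moved the arm clear and handed in at about 16.7 s of the 48 s limit. Readings on lowering peaked near 10 N.

- **Regrip:** the first grip was too high on the handle, so I opened, lowered about 5 mm and gripped again before lifting.
- **Head position:** the last top-camera fit put the head about 1 mm from the bed centre, with the handle aligned to within 0.2°.
- **Side camera:** its last fit disagreed somewhat (about 2.5 mm, 0.7°). The arm was blocking that view, so I trusted the top camera.
- **Arm and small hammer:** the wrist force was about zero after letting go. The small hammer was detected where it lay at the start, within 2 mm in both cameras.

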